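# Find the gearbox with the slipped collar by its end float

## Task

Check the end float of the two bench gearboxes, first the one on the robot's left, then the one on its right: on each, push the shaft away from the robot until it meets its stop, then bring it back towards the robot until it meets the other stop, and leave it there; do not force it against the stops. One of them floats clearly further than the other because its collar has slipped: only when both have been checked, slide the shutter on top of that gearbox fully across so that it shows red, and leave the other gearbox showing green. Leave the vial, rack and bottle undisturbed.

Things in the scene. Friction and masses are not known exactly. Their poses are not given: they have to be found in the camera images.
- unit_p: White bench gearbox, bolted down; the two look alike and may swap places. Origin: centre of underside, on the bench; x along the shaft, away from the robot (yaw within 0.3 rad), y left, z up. Base plate 120 (x) x 100 (y) x 12; housing 80 (x) x 90 (y), top 95 high. One stands left (y > 0), one right. One floats about 8 mm, the other (slipped collar) about 20: find by test, names tell nothing.
- shaft_p (a joint): Shaft of unit_p along its axis, m: 0 at the stop towards the robot, grows away from it to about 0.008 (sound) or 0.020 (slipped). Starts between. 12 mm level steel shaft through the housing, axis 65 mm high, an orange disc (40 mm diameter, 10 thick) at each end. Only slides, at about 2 N, no spring, stays put. Push the near disc to send it away, the far disc's outer face to bring it back.
- near_p (a point): Centre of the outer flat face (facing the robot) of the near orange disc of unit_p, 65 mm above the bench; moves with the shaft. Free gap of 30 to 50 mm between this disc's inner face and the housing.
- far_p (a point): Centre of the outer flat face (facing away from the robot) of the far orange disc of unit_p, 65 mm above the bench, 180 mm from the near point; moves with the shaft. Free gap of 30 to 50 mm between this disc and the housing.
- shutter_p (a joint): Position in m of the service shutter on the top of unit_p: 0 as found (covers the red field, green field shows), 0.042 at its other stop (covers green, red shows). It slides towards the unit's -y (the robot's right), moves under about 2 N, has no spring and stays where it is left.
- tab_p (a point): Middle of the top edge of the black upright tab on the shutter of unit_p, about 125 mm above the bench. The tab is 36 mm long in the unit's x, 6 mm thick in its y, and stands 24 mm above the shutter's grey plate (plate top 101 mm above the bench); moves with the shutter. 21 mm left (+y) of the housing's middle when green shows.
- unit_q: White bench gearbox, bolted down; the two look alike and may swap places. Origin: centre of underside, on the bench; x along the shaft, away from the robot (yaw within 0.3 rad), y left, z up. Base plate 120 (x) x 100 (y) x 12; housing 80 (x) x 90 (y), top 95 high. One stands left (y > 0), one right. One floats about 8 mm, the other (slipped collar) about 20: find by test, names tell nothing.
- shaft_q (a joint): Shaft of unit_q along its axis, m: 0 at the stop towards the robot, grows away from it to about 0.008 (sound) or 0.020 (slipped). Starts between. 12 mm level steel shaft through the housing, axis 65 mm high, an orange disc (40 mm diameter, 10 thick) at each end. Only slides, at about 2 N, no spring, stays put. Push the near disc to send it away, the far disc's outer face to bring it back.
- near_q (a point): Centre of the outer flat face (facing the robot) of the near orange disc of unit_q, 65 mm above the bench; moves with the shaft. Free gap of 30 to 50 mm between this disc's inner face and the housing.
- far_q (a point): Centre of the outer flat face (facing away from the robot) of the far orange disc of unit_q, 65 mm above the bench, 180 mm from the near point; moves with the shaft. Free gap of 30 to 50 mm between this disc and the housing.
- shutter_q (a joint): Position in m of the service shutter on the top of unit_q: 0 as found (covers the red field, green field shows), 0.042 at its other stop (covers green, red shows). It slides towards the unit's -y (the robot's right), moves under about 2 N, has no spring and stays where it is left.
- tab_q (a point): Middle of the top edge of the black upright tab on the shutter of unit_q, about 125 mm above the bench. The tab is 36 mm long in the unit's x, 6 mm thick in its y, and stands 24 mm above the shutter's grey plate (plate top 101 mm above the bench); moves with the shutter. 21 mm left (+y) of the housing's middle when green shows.
- vial: Bystander: small white plastic vial, 26 mm diameter, 42 mm tall, standing loose between the gearboxes. Origin: centre of its underside.
- rack: Bystander: loose white test-tube rack, 60 (x) x 200 (y) x 75 high, with four glass tubes up to 123 high, on the robot's left. Origin: centre of its underside.
- bottle: Bystander: loose amber bottle, 48 mm diameter, 100 mm tall, on the robot's right. Origin: centre of its underside.

How it is judged (in metres and radians):
On the way, in this order (a step that is already met when the one before it is completed fails the run):
1. the left gearbox's shaft is pushed to its far stop (within 1.8 mm), both shutters still showing green (((world y of unit_p above 0 m and value of joint shaft_p above 0.0182 m and value of joint each of shutter_p, shutter_q below 0.008 m) or (world y of unit_q above 0 m and value of joint shaft_q above 0.0062 m and value of joint each of shutter_p, shutter_q below 0.008 m))), for 0.1 s.
2. the left gearbox's shaft is brought back to its near stop (within 1.8 mm), both shutters still green (((world y of unit_p above 0 m and value of joint shaft_p below 0.0018 m and value of joint each of shutter_p, shutter_q below 0.008 m) or (world y of unit_q above 0 m and value of joint shaft_q below 0.0018 m and value of joint each of shutter_p, shutter_q below 0.008 m))), for 0.1 s.
3. the right gearbox's shaft is pushed to its far stop, the left one still at its near stop, both shutters still green (((world y of unit_p below 0 m and value of joint shaft_p above 0.0182 m and value of joint shaft_q below 0.0018 m and value of joint each of shutter_p, shutter_q below 0.008 m) or (world y of unit_q below 0 m and value of joint shaft_q above 0.0062 m and value of joint shaft_p below 0.0018 m and value of joint each of shutter_p, shutter_q below 0.008 m))), for 0.1 s.
4. the right gearbox's shaft is brought back to its near stop, both shutters still green (((world y of unit_p below 0 m and value of joint each of shaft_p, shaft_q below 0.0018 m and value of joint each of shutter_p, shutter_q below 0.008 m) or (world y of unit_q below 0 m and value of joint each of shaft_q, shaft_p below 0.0018 m and value of joint each of shutter_p, shutter_q below 0.008 m))), for 0.1 s.
5. the shutter of the gearbox with the long float is slid fully across (within 5 mm of its stop) (value of joint shutter_p above 0.037 m), for 0.1 s.
At the end, for the whole second after the job is handed in: The gearbox with the 20 mm float shows red (shutter within 5 mm of its stop), the one with the 8 mm float still shows green (shutter moved less than 8 mm), both shafts rest within 1.8 mm of their stop towards the robot, and vial, rack and bottle stand upright within 20 mm of where they were (value of joint shutter_p above 0.037 m and value of joint shutter_q below 0.008 m and value of joint each of shaft_p, shaft_q below 0.0018 m and distance of each of vial, rack, bottle from where it was at the start of the episode below 0.02 m and angle between each of vial, rack, bottle's own z axis and vertical below 0.2 rad and linear speed of each of vial, rack, bottle below 0.02 m/s); the robot touches nothing.
It fails at once if the shutter of the sound gearbox is slid (more than 15 mm) (value of joint shutter_q above 0.015 m).
It fails at once if a shaft is forced: more than 50 N on it (contact force between any of shaft_p, shaft_q and anything else above 50 N).
It fails at once if vial, rack or bottle is moved more than 30 mm or tipped (distance of any of vial, rack, bottle from where it was at the start of the episode above 0.03 m or angle between any of vial, rack, bottle's own z axis and vertical above 0.5 rad).
It also fails if it takes over 69 s, if anything falls off the work surface, if the arm or the gripper's body presses on something with over 40 N, if the wrist force passes 120 N, or if a joint passes its speed limit or range.

## Robot

A 7-joint arm with a two-finger parallel gripper is mounted at the origin on the work surface. World frame = base frame: x ahead of the robot, y to its left, z up, the work surface at z = 0. Lengths are in mm, angles in rad, forces in N, time in s.
With the tool pointing down it reaches from about 350 to 900 mm from the base axis. Payload 19.9 kg.
Tool frame: the origin (TCP) lies on the centre line of the jaws, within the pads' length; the fingertips stand 8 mm ahead of it and the grasp point (between the pads) lies 11 mm behind it; z points along the fingers, y is the direction in which the jaws open and shut (so a half turn about z gives the same grasp; the last joint's range is limited). The gripper opens to 94 mm and grips with 3 to 60 N. Pads are 16 mm wide; open, the fingers measure 119 mm over their backs; the gripper's body (75 mm by 177 mm) begins 78 mm behind the grasp point.
Start: joints at [1.103, 0.417, -0.01, 1.614, 0.005, 1.111, -0.053], TCP at [258.147, -569.174, 213.425] pointing down, gripper open.
Joint ranges: [-2.81, 2.81], [-0.39, 2.02], [-1.27, 1.25], [0.06, 2.57], [-1.19, 4.33], [0.19, 2], [-2.82, 2.82]. Speed limits (rad/s): [1.89, 1.89, 2.39, 2.39, 3.01, 3.01, 3.01].

## Interface

Orientations are given as a unit quaternion [x, y, z, w].
In Python, from station import arm, optics gives the robot as it stands.
- The arm moves only by the tool carry_out, never from a script. Its argument "targets" is a list of rows, each a list of 7 numbers: the shift along the tool's x, y, z in cm, then the turn, a rotation vector about the tool's x, y, z in degrees, then the finger opening in cm, from 0 to 9.4. A call has 1 to 5 rows; each row is the pose to reach, as a shift and turn from the pose measured when the call began, along the tool's axes at that moment; what a row does not reach only later rows make up. A row lasts 1/8 s, in which the tool goes at most 62.5 mm and 10.7 degrees, less where a joint would pass 70% of its speed; a pose out of reach is approached as far as the arm can. A call with a gripper value outside its range is refused whole. The fingers move at their own pace and stop on an object; "grip_force" is the grip in N (left out, the last holds). Time passes only in rows, so rows that repeat a pose let the fingers close. It gives the time, the measured TCP pose, the force and the opening at its end, in the units of the state.
- arm.state(): the state, without advancing time (a new reading comes with each control period).
- optics.camera(name): name is "side" or "top" or "wrist"; returns the picture (400x640x3 uint8, red, green, blue); there is no depth.
- optics.camera_params(name): a dict with "fovy" (degrees; the focal length in pixels is half the picture's height over the tangent of half this angle, whatever the lens; pixels are square), "cx", "cy" (the principal point, pixels), "k1" (the pictures are not rectified: a ray, as slopes to the right and down, at radius r is drawn at 1 + k1 r^2 times it, then the intrinsics apply), "world_from_camera" (4x4, takes a point from camera to world coordinates); the wrist camera has in their place "T_tool_cam" (4x4, takes a point from camera to tool coordinates, whose origin is the TCP and whose axes are the flange's). Camera axes: x right, y up, looking along -z (the intrinsics and any distortion apply to the point x, -y, -z); pixel columns grow to the right and rows downward; lengths in mm; the calibration is good to about 2 mm. A picture is of the moment at which its call begins: read the wrist's pose just before it. camera_params takes no time and is no camera call.
- arm.sign_off(): hands the job in, once; it reports no verdict.
The state is a dict: "time": time; "qpos": joint angles; "dq": joint speeds; "effort": joint torques, N m; "tcp_pos": TCP position; "eef_rot": TCP orientation; "ft_force": force on the tool from outside, world axes, zero at the start; "wrist_torque": the same for the moment, N m; "gripper_width": opening from 0.0 (shut) to 1.0 (fully open).
Only numpy, scipy, OpenCV 4.12 (cv2) and the standard library are available. Lean on these libraries where they do the work, as an engineer would, in place of code of your own. Each camera call takes 0.05 s, during which the arm holds its last target.

## Working session

There is one attempt and no reset: what is moved stays moved. The work goes in short steps, Python scripts to look and compute and a tool call to move; the robot and the scene stay as the last step left them, time stands still between calls to the robot, and variables do not carry over. Pictures are saved under pics/ and viewed, and the job is handed in when it is done.

Besides the shell and the picture viewer there is one more tool, called after "Request:" as name(argument=value, ...) on one line, values as JSON. carry_out: Moves the arm, as the interface text tells. Its arguments: {"type":"object","properties":{"targets":{"type":"array"},"grip_force":{"type":"number"}},"required":["targets"]}

```bash
mkdir -p pics; ls; python3 - <<'E'
from station import arm, optics
import cv2,json
print(arm.state())
for n in ["side","top","wrist"]:
    print(n,optics.camera_params(n))
for n in ["side","top"]:
    cv2.imwrite(f"pics/{n}0.png",optics.camera(n)[:,:,::-1])
E
```

```text
pics
{'time': 0.0, 'qpos': array([ 1.10353646,  0.41796069, -0.01030556,  1.61418219,  0.00470247,
        1.11071612, -0.05302021]), 'dq': array([-6.73406721e-04,  5.43468475e-04, -5.98961058e-05,  3.54500893e-04,
       -1.18603897e-03,  9.98752105e-04, -1.05260791e-03]), 'effort': array([-1.05115592e-03, -8.51247454e+01,  6.38420340e-01, -4.25987399e+01,
       -4.87492606e-02,  1.85340870e-02,  2.08263418e-05]), 'tcp_pos': array([ 257.96555858, -568.86291195,  212.83020209]), 'eef_rot': array([ 9.77427218e-01,  2.11271503e-01, -1.76707967e-04, -5.95646860e-04]), 'ft_force': array([0.11466545, 0.06803666, 0.27881569]), 'wrist_torque': array([-0.00147284,  0.05267193, -0.0186647 ]), 'gripper_width': 1.000696781601958}
side {'fovy': 50.2963925289114, 'cx': 324.25822551483725, 'cy': 200.80172042909788, 'k1': -0.02149304935136286, 'world_from_camera': array([[-9.94327994e-01,  5.80420656e-02, -8.91232817e-02,
         4.44102735e+02],
       [-1.05099670e-01, -6.64691596e-01,  7.39688544e-01,
         7.41874001e+02],
       [-1.63064454e-02,  7.44859853e-01,  6.67021663e-01,
        
[... 348 characters left out ...]
  3.22612239e-03,  2.47769241e-02,
         1.94804456e+01],
       [ 2.49588184e-02,  8.26321502e-02,  9.96267527e-01,
         1.35353584e+03],
       [ 0.00000000e+00,  0.00000000e+00,  0.00000000e+00,
         1.00000000e+00]])}
wrist {'fovy': 71.9251338268963, 'cx': 324.5055335878132, 'cy': 201.41091162448487, 'k1': 0.007806868059807136, 'T_tool_cam': array([[ 9.63939831e-04,  9.73479773e-01,  2.28771071e-01,
         6.60114615e+01],
       [ 9.99999123e-01, -7.30659654e-04, -1.10440796e-03,
         5.77274116e-01],
       [-9.07965016e-04,  2.28771935e-01, -9.73479623e-01,
        -1.70935706e+02],
       [ 0.00000000e+00,  0.00000000e+00,  0.00000000e+00,
         1.00000000e+00]])}
```

View pics/top0.png

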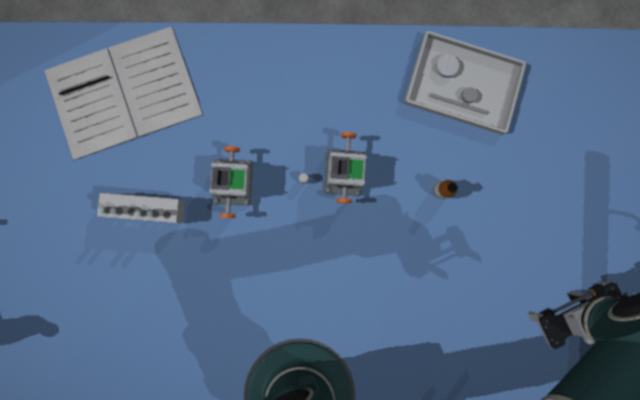

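View pics/side0.png

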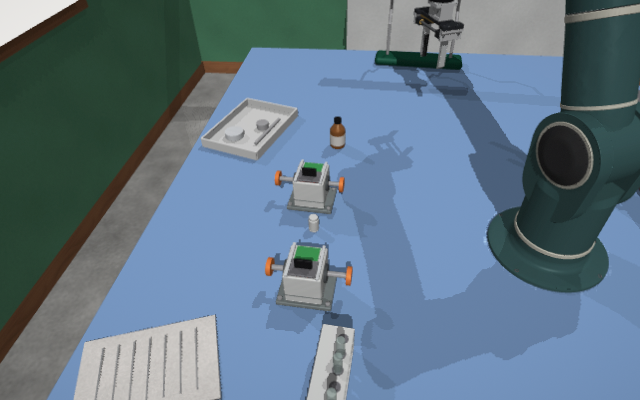

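```bash
cat > h.py <<'E'
import numpy as np, cv2
from station import arm, optics
from scipy.spatial.transform import Rotation as R
def params(n, st=None):
    p=optics.camera_params(n)
    if n=="wrist":
        T=np.eye(4);T[:3,:3]=R.from_quat(st["eef_rot"]).as_matrix();T[:3,3]=st["tcp_pos"]
        p["world_from_camera"]=T@p["T_tool_cam"]
    return p
def ray(p,u,v):
    f=200/np.tan(np.radians(p["fovy"])/2)
    K=np.array([[f,0,p["cx"]],[0,f,p["cy"]],[0,0,1]])
    x,y=cv2.undistortPoints(np.array([[[u,v]]],float),K,np.array([p["k1"],0,0,0,0]))[0,0]
    W=p["world_from_camera"]
    return W[:3,3],W[:3,:3]@np.array([x,-y,-1])
def onz(p,u,v,z):
    o,d=ray(p,u,v);return o+d*(z-o[2])/d[2]
def tri(p1,a,p2,b):
    o1,d1=ray(p1,*a);o2,d2=ray(p2,*b)
    d1=d1/np.linalg.norm(d1);d2=d2/np.linalg.norm(d2)
    s=np.linalg.lstsq(np.c_[d1,-d2],o2-o1,rcond=None)[0]
    q1=o1+s[0]*d1;q2=o2+s[1]*d2
    return (q1+q2)/2,np.linalg.norm(q1-q2)
def blobs(im,lo,hi,mn=15):
    m=cv2.inRange(cv2.cvtColor(im,cv2.COLOR_RGB2HSV),lo,hi)
    n,l,s,c=cv2.connectedComponentsWithStats(m)
    return [(c[i].round(1),s[i]) for i in range(1,n) if s[i][4]>=mn]
E
python3 - <<'E'
from h import *
ims={n:cv2.imread(f"pics/{n}0.png")[:,:,::-1].copy() for n in("top","side")}
B={}
for n in ims:
    B[n]=blobs(ims[n],(3,150,90),(18,255,255))
    print(n,[(tuple(c),s.tolist()) for c,s in B[n]])
P={n:params(n) for n in ims}
for c,s in B["top"]: print(c,onz(P["top"],*c,70).round(1))
for n,c in (("vial",(304,178)),("rack",(140,208)),("bottle",(448,187))): print(n,onz(P["top"],*c,70).round())
E
```

```text
top [((np.float64(347.8), np.float64(134.5)), [342, 133, 13, 4, 41]), ((np.float64(231.1), np.float64(148.6)), [226, 147, 12, 4, 37]), ((np.float64(343.1), np.float64(200.1)), [337, 199, 14, 3, 35]), ((np.float64(226.6), np.float64(215.1)), [221, 214, 13, 3, 32])]
side [((np.float64(337.1), np.float64(130.2)), [331, 124, 13, 12, 108]), ((np.float64(277.2), np.float64(177.7)), [275, 171, 6, 14, 63]), ((np.float64(340.8), np.float64(184.3)), [339, 178, 5, 14, 57]), ((np.float64(268.9), np.float64(265.9)), [265, 258, 9, 18, 102]), ((np.float64(348.3), np.float64(275.4)), [346, 267, 6, 18, 84])]
[347.8 134.5] [ 673.4 -121.8   70. ]
[231.1 148.6] [635.3 177.1  70. ]
[343.1 200.1] [ 504.4 -108.8   70. ]
[226.6 215.1] [465.7 186.2  70. ]
vial [561.  -9.  70.]
rack [483. 405.  70.]
bottle [ 539. -379.   70.]
```

```bash
cat >> h.py <<'E'
def plan(pos,yaw):
    "shift (cm) and turn (deg) in tool axes to reach pos (mm), tool down with tool y along world yaw"
    st=arm.state();M=R.from_quat(st["eef_rot"])
    c,s=np.cos(yaw),np.sin(yaw)
    G=R.from_matrix(np.array([[-s,c,0],[c,s,0],[0,0,-1]]).T)
    sh=M.inv().apply(np.array(pos)-st["tcp_pos"])/10
    rv=np.degrees((M.inv()*G).as_rotvec())
    print("t",st["time"],"tcp",st["tcp_pos"].round(1),"shift",sh.round(2),"turn",rv.round(1),"F",st["ft_force"].round(1))
E
python3 -c "
from h import *
plan((466,186,215),-.054)"
```

```text
t 0.1 tcp [ 258.  -568.9  212.9] shift [ 50.12 -60.16  -0.15] turn [ -0.1  -0.  -62.5] F [0.1 0.8 0. ]
```

Request:
carry_out(targets=[[50.1,-60.2,-0.2,0,0,-62.5,9.4],[50.1,-60.2,-0.2,0,0,-62.5,9.4],[50.1,-60.2,-0.2,0,0,-62.5,9.4],[50.1,-60.2,-0.2,0,0,-62.5,5],[50.1,-60.2,-0.2,0,0,-62.5,4]], grip_force=8)

```text
time: 0.72
tcp_pos: [341.0, -265.8, 214.2]
eef_rot: [0.775, 0.632, -0.0, -0.0]
ft_force: [1.9, -0.6, 0.3]
gripper_width: 0.821
```

```bash
python3 -c "
from h import *
plan((466,186,215),-.054)"
```

```text
t 0.725 tcp [ 341.  -265.8  214.2] shift [46.77  3.21 -0.06] turn [-0.  -0.  -8.4] F [ 1.9 -0.6  0.3]
```

Request:
carry_out(targets=[[46.8,3.2,0,0,0,-8.4,4],[46.8,3.2,0,0,0,-8.4,3.5],[46.8,3.2,0,0,0,-8.4,3],[46.8,3.2,0,0,0,-8.4,3],[46.8,3.2,0,0,0,-8.4,3]])

```text
time: 1.35
tcp_pos: [424.0, 35.3, 214.5]
eef_rot: [0.726, 0.687, 0.0, -0.0]
ft_force: [1.0, -0.1, -0.9]
gripper_width: 0.327
```

```bash
python3 -c "
from h import *
plan((466,186,215),-.054)"
```

```text
t 1.35 tcp [424.   35.3 214.5] shift [15.28  3.37 -0.04] turn [ 0.  -0.  -0.1] F [ 1.  -0.1 -0.9]
```

Request:
carry_out(targets=[[15.3,3.4,0,0,0,0,3],[15.3,3.4,0,0,0,0,3],[15.3,3.4,0,0,0,0,3],[15.3,3.4,0,0,0,0,3],[15.3,3.4,0,0,0,0,3]])

```text
time: 1.98
tcp_pos: [466.1, 185.6, 214.2]
eef_rot: [0.726, 0.687, -0.0, -0.0]
ft_force: [-0.6, -0.5, 0.2]
gripper_width: 0.318
```

```bash
python3 -c "
from h import *
plan((466,186,215),-.054)
for n in ('wrist','side'): cv2.imwrite(f'pics/{n}1.png',optics.camera(n)[:,:,::-1])"
```

```text
t 1.975 tcp [466.1 185.6 214.2] shift [ 0.04 -0.01 -0.08] turn [-0.   0.  -0.1] F [-0.6 -0.5  0.2]
```

View pics/wrist1.png

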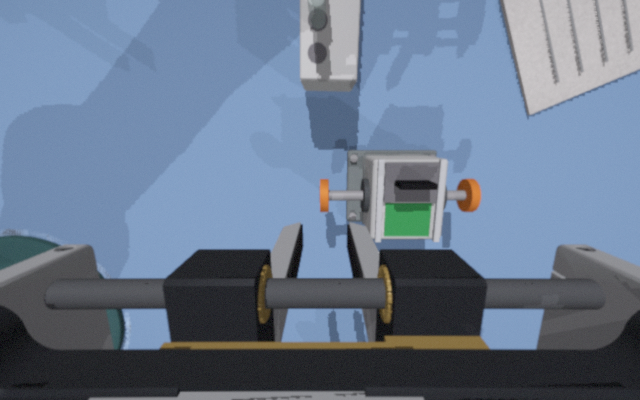

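View pics/side1.png

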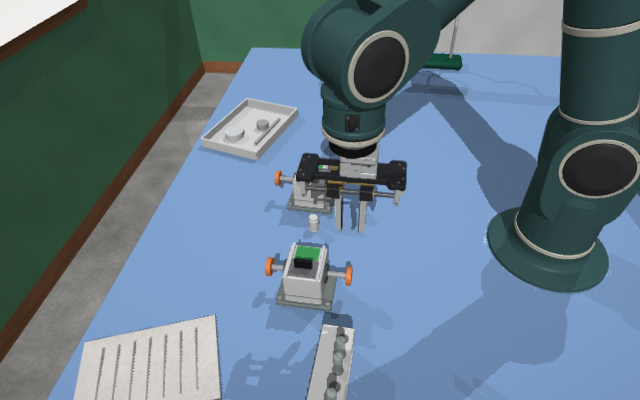

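```bash
python3 - <<'E'
from h import *
st=arm.state();p=params("wrist",st);im=cv2.imread("pics/wrist1.png")[:,:,::-1].copy()
for c,s in blobs(im,(3,150,90),(18,255,255),40): print(c,s,onz(p,*c,65).round(1),[onz(p,u,c[1],65).round(1)[0] for u in (s[0],s[0]+s[2])])
pt=params("top");ps=params("side")
i=cv2.imread("pics/side0.png")[:,:,::-1]
print(tri(pt,(226.6,215.1),ps,(348.3,275.4)),tri(pt,(231.1,148.6),ps,(268.9,265.9)))
print(tri(p,(324,195),ps,(348.3,275.4)))
E
```

```text
[324. 195.] [321 180   7  31 215] [466.1 182.7  65. ] [np.float64(462.6), np.float64(470.9)]
[469.7 195. ] [458 180  22  31 482] [638.6 173.   65. ] [np.float64(624.8), np.float64(650.8)]
(array([464.97163859, 186.49501272,  67.73646826]), np.float64(1.4880027809112288)) (array([634.59629588, 177.21206671,  68.23727939]), np.float64(1.9027512013209693))
(array([465.25084922, 181.94480698,  61.84032277]), np.float64(1.7168304402550907))
```

Request:
carry_out(targets=[[-0.1,-0.05,6,0,0,0,2.6],[-0.1,-0.05,10,0,0,0,2.6],[-0.1,-0.05,10.8,0,0,0,2.6],[-0.1,-0.05,10.8,0,0,0,2.6]])

```text
time: 2.58
tcp_pos: [466.2, 183.9, 107.4]
eef_rot: [0.727, 0.687, 0.0, 0.0]
ft_force: [-1.3, -1.0, 0.1]
gripper_width: 0.275
```

```bash
python3 -c "
from h import *
plan((466,184.5,84),-.055)
for n in ('wrist',): cv2.imwrite(f'pics/{n}2.png',optics.camera(n)[:,:,::-1])"
```

```text
t 2.575 tcp [466.2 183.9 107.4] shift [ 0.06 -0.02  2.34] turn [ 0.   0.  -0.1] F [-1.3 -1.   0.1]
```

View pics/wrist2.png

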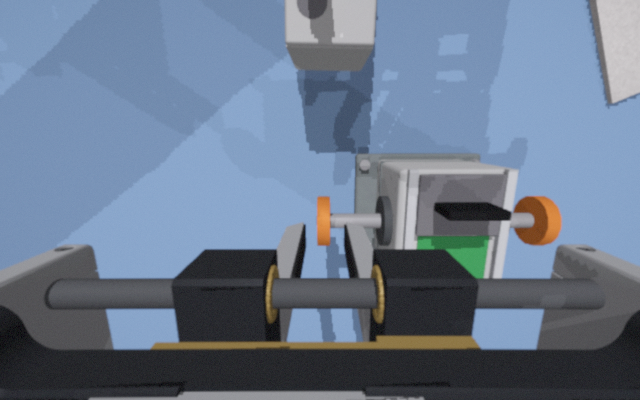

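```bash
python3 - <<'E'
from h import *
st=arm.state();p=params("wrist",st);im=cv2.imread("pics/wrist2.png")[:,:,::-1].copy()
for c,s in blobs(im,(3,150,90),(18,255,255),40): print(c,s,onz(p,*c,65).round(1),[onz(p,u,c[1],65).round(1)[0] for u in (s[0],s[0]+s[2])])
print(onz(p,384,222,65))
E
```

```text
[539.4 220.1] [ 515  197   45   47 1489] [640.4 173.8  65. ] [np.float64(620.8), np.float64(656.8)]
[323.2 220.8] [318 198  12  47 523] [466. 183.  65.] [np.float64(461.8), np.float64(471.5)]
[515.17571811 179.23188133  65.        ]
```

Request:
carry_out(targets=[[0,0,1.5,0,0,0,2.6],[0,0,2.4,0,0,0,2.6],[0,0,2.4,0,0,0,2.0],[0,0,2.4,0,0,0,2.0]])

```text
time: 3.12
tcp_pos: [466.6, 184.3, 84.1]
eef_rot: [0.727, 0.687, 0.001, 0.001]
ft_force: [-0.9, 0.5, -0.1]
gripper_width: 0.213
```

```bash
python3 -c "
from h import *
plan((466,184.5,84),-.055)
for n in ('wrist','side'): cv2.imwrite(f'pics/{n}3.png',optics.camera(n)[:,:,::-1])"
```

```text
t 3.125 tcp [466.6 184.3  84.1] shift [ 0.02 -0.06  0.01] turn [ 0.1 -0.  -0.1] F [-0.9  0.5 -0.1]
```

View pics/side3.png

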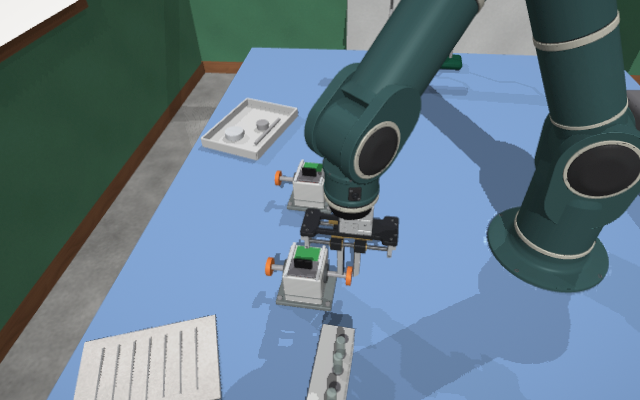

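View pics/wrist3.png

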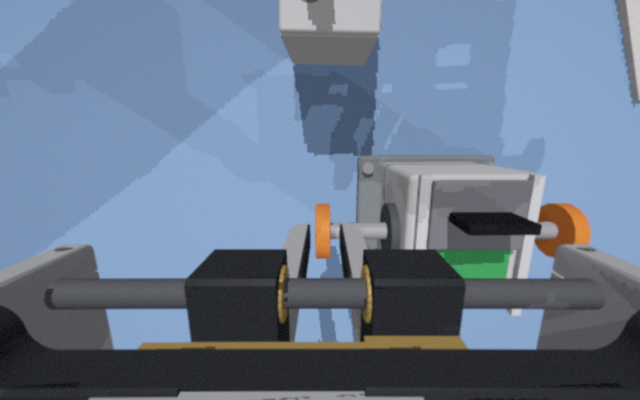

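Request:
carry_out(targets=[[0,0,0,0,0,0,1.4],[0,0,0,0,0,0,1.4],[0,0.15,0,0,0,0,1.4],[0,0.3,0,0,0,0,1.4]])

```text
time: 3.72
tcp_pos: [469.7, 184.1, 84.1]
eef_rot: [0.727, 0.687, 0.001, 0.001]
ft_force: [-1.8, -0.0, 1.6]
gripper_width: 0.149
```

Request:
carry_out(targets=[[0,0.1,0,0,0,0,1.4],[0,0.2,0,0,0,0,1.4]])

```text
time: 3.98
tcp_pos: [471.5, 184.0, 84.1]
eef_rot: [0.727, 0.687, 0.0, 0.0]
ft_force: [-6.6, 0.6, 5.4]
gripper_width: 0.15
```

Request:
carry_out(targets=[[0,0.1,0,0,0,0,1.4],[0,0.2,0,0,0,0,1.4]])

```text
time: 4.22
tcp_pos: [471.8, 184.0, 83.9]
eef_rot: [0.727, 0.687, -0.001, -0.0]
ft_force: [-15.6, -0.2, 14.7]
gripper_width: 0.15
```

```bash
python3 - <<'E'
from h import *
st=arm.state();p=params("wrist",st);im=optics.camera("wrist");cv2.imwrite("pics/wrist4.png",im[:,:,::-1])
for c,s in blobs(im,(3,150,90),(18,255,255),40): print(c,s,onz(p,*c,65).round(1),[onz(p,u,c[1],65).round(1)[0] for u in (s[0],s[0]+s[2])])
print(arm.state()["ft_force"],arm.state()["tcp_pos"])
E
```

```text
[320.8 231.2] [313 205  16  53 724] [469.4 182.5  65. ] [np.float64(463.8), np.float64(475.4)]
[562.2 226.6] [ 533  205   56   52 1668] [642.8 176.6  65. ] [np.float64(622.1), np.float64(661.7)]
[-16.35205386  -0.34304069  14.00897608] [471.72563961 183.97598528  83.90324292]
```

View pics/wrist4.png

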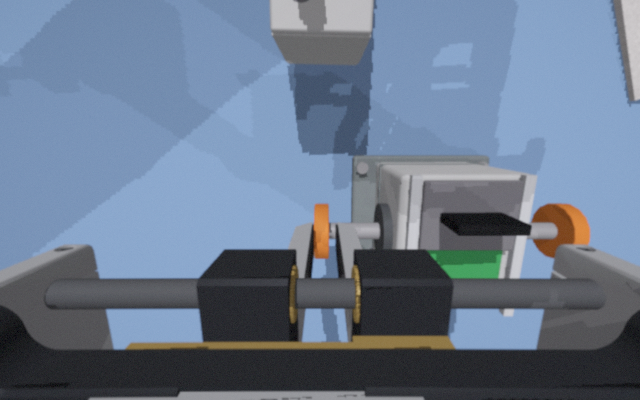

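Request:
carry_out(targets=[[0,0,-0.15,0,0,0,1.4],[0,0.1,-0.15,0,0,0,1.4],[0,0.15,-0.15,0,0,0,1.4]])

```text
time: 4.65
tcp_pos: [471.7, 184.1, 85.3]
eef_rot: [0.726, 0.687, -0.002, -0.001]
ft_force: [-17.1, -0.1, 13.4]
gripper_width: 0.152
```

Request:
carry_out(targets=[[0,-0.2,0.1,0,0,0,1.4],[0,-0.4,0.1,0,0,0,1.4],[0,-0.6,0.1,0,0,0,1.4],[0,-0.7,0.1,0,0,0,1.4],[0,-0.8,0.1,0,0,0,1.4]])

```text
time: 5.28
tcp_pos: [463.8, 184.4, 84.3]
eef_rot: [0.727, 0.687, -0.002, -0.001]
ft_force: [1.3, -0.2, -1.0]
gripper_width: 0.15
```

Request:
carry_out(targets=[[0,-0.1,0,0,0,0,1.4],[0,-0.2,0,0,0,0,1.4]])

```text
time: 5.52
tcp_pos: [461.8, 184.6, 84.4]
eef_rot: [0.727, 0.687, -0.002, -0.001]
ft_force: [1.1, -0.5, -0.8]
gripper_width: 0.15
```

Request:
carry_out(targets=[[0,-0.1,0,0,0,0,1.4],[0,-0.2,0,0,0,0,1.4]])

```text
time: 5.78
tcp_pos: [459.8, 184.6, 84.4]
eef_rot: [0.727, 0.687, -0.002, -0.001]
ft_force: [1.5, -0.4, -1.4]
gripper_width: 0.148
```

Request:
carry_out(targets=[[0,-0.1,0,0,0,0,1.4],[0,-0.15,0,0,0,0,1.4]])

```text
time: 6.02
tcp_pos: [459.2, 184.7, 84.5]
eef_rot: [0.727, 0.687, -0.001, -0.0]
ft_force: [11.5, -0.0, -9.8]
gripper_width: 0.151
```

Request:
carry_out(targets=[[0,-0.1,0,0,0,0,1.4],[0,-0.15,0,0,0,0,1.4]])

```text
time: 6.28
tcp_pos: [459.2, 184.6, 84.6]
eef_rot: [0.727, 0.687, -0.0, 0.0]
ft_force: [14.9, -1.5, -12.7]
gripper_width: 0.149
```

Request:
carry_out(targets=[[0,0.2,0,0,0,0,1.4],[0,0.2,0,0,0,0,2.2],[0,0.2,0,0,0,0,2.2]])

```text
time: 6.65
tcp_pos: [460.9, 184.6, 84.6]
eef_rot: [0.727, 0.687, -0.0, 0.0]
ft_force: [0.1, -0.5, -0.9]
gripper_width: 0.232
```

```bash
python3 - <<'E'
from h import *
st=arm.state();p=params("wrist",st);im=optics.camera("wrist");cv2.imwrite("pics/wrist5.png",im[:,:,::-1])
for c,s in blobs(im,(3,150,90),(18,255,255),40): print(c,s,onz(p,*c,65).round(1),[onz(p,u,c[1],65).round(1)[0] for u in (s[0],s[0]+s[2])])
plan((504,-109,215),-.077)
E
```

```text
[325.2 230.6] [319 205  14  53 681] [461.8 183.2  65. ] [np.float64(457.3), np.float64(467.5)]
[568.8 226.5] [ 544  204   48   51 1436] [637.4 176.7  65. ] [np.float64(619.7), np.float64(653.9)]
t 6.7 tcp [461.  184.6  84.6] shift [-29.08   5.95 -13.02] turn [-0.   0.   1.2] F [-0.7  0.8  0.3]
```

View pics/wrist5.png

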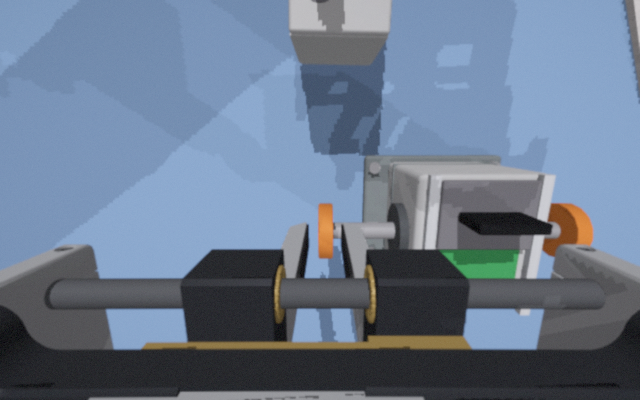

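Request:
carry_out(targets=[[0,0,-5,0,0,0,2.6],[0,0,-8,0,0,0,2.6],[-10,2,-8,0,0,0,2.6],[-29,6,-8,0,0,1.2,2.6],[-29,6,-8,0,0,1.2,2.6]])

```text
time: 7.32
tcp_pos: [488.3, -2.8, 165.0]
eef_rot: [0.734, 0.679, -0.0, 0.0]
ft_force: [1.6, 0.2, -0.6]
gripper_width: 0.274
```

Request:
carry_out(targets=[[-14,2.8,0,0,0,0.6,2.6],[-14,2.8,0,0,0,0.6,2.6],[-14,2.8,0,0,0,0.6,2.6],[-14,2.8,0,0,0,0.6,2.6]])

```text
time: 7.82
tcp_pos: [505.2, -145.1, 164.9]
eef_rot: [0.738, 0.675, -0.0, 0.0]
ft_force: [0.4, 1.1, -0.1]
gripper_width: 0.277
```

```bash
python3 - <<'E'
from h import *
st=arm.state();p=params("wrist",st);im=optics.camera("wrist");cv2.imwrite("pics/wrist6.png",im[:,:,::-1])
for c,s in blobs(im,(3,150,90),(18,255,255),40): print(c,s,onz(p,*c,65).round(1),[onz(p,u,c[1],65).round(1)[0] for u in (s[0],s[0]+s[2])])
plan((504,-111,108),-.077)
E
```

```text
[496.8 167.7] [480 149  31  38 813] [ 676.7 -124.8   65. ] [np.float64(660.4), np.float64(690.5)]
[319.8 170.8] [315 152  10  38 323] [ 504.  -112.4   65. ] [np.float64(499.3), np.float64(509.1)]
t 7.875 tcp [ 505.3 -143.6  165. ] shift [ 3.24 -0.41  5.7 ] turn [-0.   0.  -0.6] F [0.2 0.3 0.4]
```

View pics/wrist6.png

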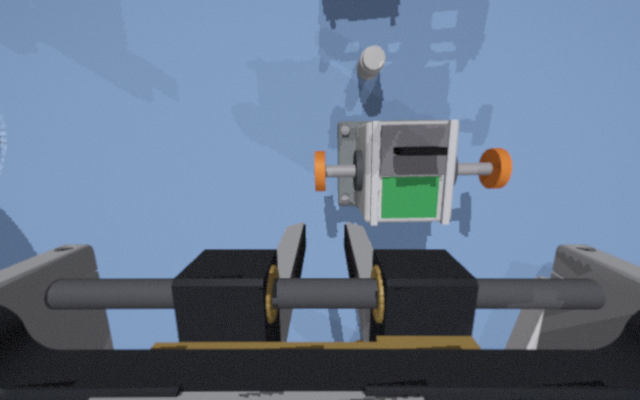

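```bash
python3 - <<'E'
from h import *
st=arm.state();p=params("wrist",st)
for u in (354,357,362,370): print(u,onz(p,u,170,65).round(1))
plan((504,-112,108),-.074)
E
```

```text
354 [ 537.6 -113.    65. ]
357 [ 540.5 -113.3   65. ]
362 [ 545.4 -113.7   65. ]
370 [ 553.3 -114.4   65. ]
t 7.875 tcp [ 505.3 -143.6  165. ] shift [ 3.14 -0.4   5.7 ] turn [-0.   0.  -0.8] F [0.2 0.3 0.4]
```

```bash
python3 - <<'E'
from h import *
plan((474,-110,73),-.074)
E
```

```text
t 7.875 tcp [ 505.3 -143.6  165. ] shift [ 3.07 -3.41  9.2 ] turn [-0.   0.  -0.8] F [0.2 0.3 0.4]
```

Request:
carry_out(targets=[[3.1,-3.4,0,0,0,-0.8,0],[3.1,-3.4,0,0,0,-0.8,0],[3.1,-3.4,5,0,0,-0.8,0],[3.1,-3.4,9.2,0,0,-0.8,0],[3.1,-3.4,9.2,0,0,-0.8,0]], grip_force=15)

```text
time: 8.5
tcp_pos: [472.8, -108.1, 71.3]
eef_rot: [0.732, 0.681, -0.001, -0.002]
ft_force: [0.6, 0.0, 1.5]
gripper_width: 0.003
```

```bash
python3 - <<'E'
from h import *
st=arm.state();p=params("wrist",st);im=optics.camera("wrist");cv2.imwrite("pics/wrist7.png",im[:,:,::-1])
for c,s in blobs(im,(3,150,90),(18,255,255),40): print(c,s,onz(p,*c,65).round(1),[onz(p,u,c[1],65).round(1)[0] for u in (s[0],s[0]+s[2])])
plan((474,-110,73),-.074)
E
```

```text
[371.1 230.8] [361 211  22  39 781] [ 505.  -107.1   65. ] [np.float64(498.1), np.float64(513.0)]
[624.1 232.7] [ 598  212   42   53 1302] [ 673.6 -120.    65. ] [np.float64(656.5), np.float64(683.9)]
t 8.55 tcp [ 474.  -108.5   73.1] shift [-0.15  0.01  0.01] turn [-0.1 -0.   0.1] F [ 0.1 -0.   0.9]
```

View pics/wrist7.png

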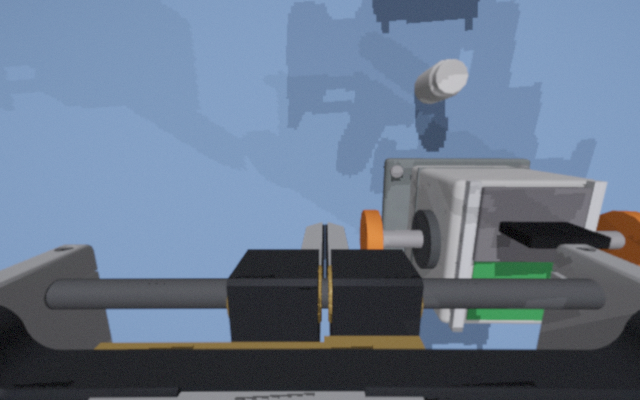

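Request:
carry_out(targets=[[-0.3,0.4,0,0,0,0,0],[-0.3,0.8,0,0,0,0,0],[-0.3,1.1,0,0,0,0,0],[-0.3,1.3,0,0,0,0,0]])

```text
time: 9.05
tcp_pos: [487.0, -112.5, 73.4]
eef_rot: [0.732, 0.681, -0.0, -0.001]
ft_force: [-1.6, 0.1, 1.1]
gripper_width: -0.001
```

Request:
carry_out(targets=[[0,0.15,0,0,0,0,0],[0,0.3,0,0,0,0,0]])

```text
time: 9.3
tcp_pos: [489.9, -112.7, 73.3]
eef_rot: [0.732, 0.681, -0.0, -0.001]
ft_force: [-1.1, 0.7, 0.8]
gripper_width: 0.003
```

Request:
carry_out(targets=[[0,0.1,0,0,0,0,0],[0,0.2,0,0,0,0,0]])

```text
time: 9.55
tcp_pos: [491.1, -112.8, 73.2]
eef_rot: [0.732, 0.681, -0.001, -0.001]
ft_force: [-10.9, 1.3, 9.6]
gripper_width: 0.007
```

Request:
carry_out(targets=[[0,0.1,0,0,0,0,0],[0,0.2,0,0,0,0,0]])

```text
time: 9.8
tcp_pos: [491.2, -112.8, 72.9]
eef_rot: [0.732, 0.681, -0.003, -0.003]
ft_force: [-19.8, 1.3, 19.3]
gripper_width: 0.004
```

Request:
carry_out(targets=[[0,-1,0,0,0,0,0],[0,-2,-5,0,0,0,0],[0,-2,-9.5,0,0,0,0],[0,6,-9.5,0,0,0,0],[0,12,-9.5,0,0,0,0]])

```text
time: 10.42
tcp_pos: [598.5, -121.5, 168.6]
eef_rot: [0.733, 0.681, -0.002, -0.001]
ft_force: [0.2, -0.3, 0.7]
gripper_width: 0.005
```

```bash
python3 - <<'E'
from h import *
optics
st=arm.state();p=params("top");im=optics.camera("side");cv2.imwrite("pics/side8.png",im[:,:,::-1])
plan((711,-128,165),-.074)
E
```

```text
t 10.475 tcp [ 604.  -121.2  166.6] shift [ 0.11 10.72  0.11] turn [-0.3 -0.   0. ] F [-4.8  0.5 -1.9]
```

Request:
carry_out(targets=[[0.1,10.7,0.1,0,0,0,0],[0.1,10.7,0.1,0,0,0,0],[0.1,10.7,0.1,0,0,0,0],[0.1,10.7,0.1,0,0,0,0]])

```text
time: 10.98
tcp_pos: [710.1, -127.8, 164.7]
eef_rot: [0.732, 0.681, -0.001, -0.002]
ft_force: [-0.1, -0.1, 0.7]
gripper_width: 0.007
```

```bash
python3 - <<'E'
from h import *
st=arm.state();p=params("wrist",st);im=optics.camera("wrist");cv2.imwrite("pics/wrist9.png",im[:,:,::-1])
for c,s in blobs(im,(3,150,90),(18,255,255),40): print(c,s,onz(p,*c,65).round(1),[onz(p,u,c[1],65).round(1)[0] for u in (s[0],s[0]+s[2])])
plan((711,-128,75),-.074)
E
```

```text
[120.8 202.8] [106 185  34  37 866] [ 505.1 -112.9   65. ] [np.float64(490.2), np.float64(524.3)]
[292.6 203. ] [287 185  12  37 411] [ 678.  -125.4   65. ] [np.float64(672.3), np.float64(684.4)]
t 11.025 tcp [ 710.  -128.1  165.2] shift [0.01 0.15 9.02] turn [-0.3 -0.   0. ] F [ 0.3 -0.   0.7]
```

View pics/wrist9.png

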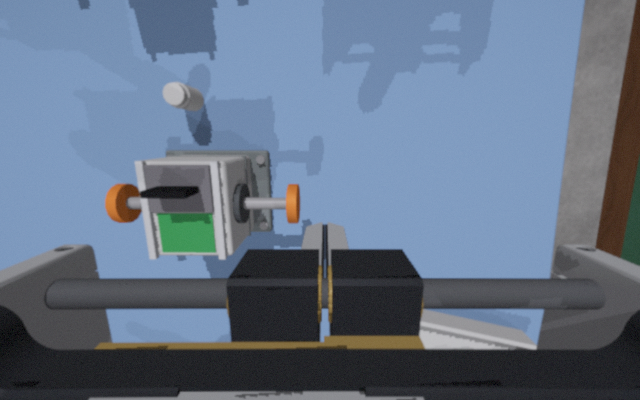

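Request:
carry_out(targets=[[0,0.2,5,0,0,0,0],[0,0.2,9,0,0,0,0],[0,0.2,9,0,0,0,0],[0,-0.4,9,0,0,0,0],[0,-0.8,9,0,0,0,0]])

```text
time: 11.65
tcp_pos: [701.9, -127.5, 77.5]
eef_rot: [0.733, 0.681, -0.001, -0.001]
ft_force: [-0.1, 0.1, -0.0]
gripper_width: 0.003
```

Request:
carry_out(targets=[[0,-0.2,0,0,0,0,0],[0,-0.4,0,0,0,0,0],[0,-0.6,0,0,0,0,0],[0,-0.8,0,0,0,0,0]])

```text
time: 12.15
tcp_pos: [694.1, -126.9, 77.6]
eef_rot: [0.733, 0.681, -0.001, -0.001]
ft_force: [2.0, 0.2, 0.4]
gripper_width: 0.001
```

Request:
carry_out(targets=[[0,-0.2,0,0,0,0,0],[0,-0.4,0,0,0,0,0]])

```text
time: 12.4
tcp_pos: [690.1, -126.7, 77.7]
eef_rot: [0.733, 0.681, -0.0, -0.001]
ft_force: [2.2, -0.2, -0.5]
gripper_width: 0.004
```

Request:
carry_out(targets=[[0,-0.1,0,0,0,0,0],[0,-0.2,0,0,0,0,0]])

```text
time: 12.65
tcp_pos: [688.0, -126.5, 77.7]
eef_rot: [0.733, 0.681, -0.0, -0.001]
ft_force: [1.1, -0.8, -1.0]
gripper_width: 0.007
```

Request:
carry_out(targets=[[0,-0.1,0,0,0,0,0],[0,-0.2,0,0,0,0,0]])

```text
time: 12.9
tcp_pos: [686.0, -126.3, 77.7]
eef_rot: [0.733, 0.681, -0.0, -0.001]
ft_force: [1.6, 0.2, 0.2]
gripper_width: 0.006
```

Request:
carry_out(targets=[[0,-0.15,0,0,0,0,0],[0,-0.3,0,0,0,0,0]])

```text
time: 13.15
tcp_pos: [682.9, -126.1, 77.7]
eef_rot: [0.733, 0.681, -0.0, -0.001]
ft_force: [1.8, -0.4, 0.1]
gripper_width: 0.006
```

Request:
carry_out(targets=[[0,-0.15,0,0,0,0,0],[0,-0.3,0,0,0,0,0]])

```text
time: 13.4
tcp_pos: [679.8, -125.9, 77.7]
eef_rot: [0.733, 0.681, -0.0, -0.001]
ft_force: [0.9, -0.3, 0.1]
gripper_width: 0.007
```

Request:
carry_out(targets=[[0,-0.15,0,0,0,0,0],[0,-0.3,0,0,0,0,0]])

```text
time: 13.65
tcp_pos: [676.6, -125.7, 77.7]
eef_rot: [0.733, 0.681, -0.001, -0.001]
ft_force: [1.3, -0.0, -0.8]
gripper_width: 0.002
```

Request:
carry_out(targets=[[0,-0.1,0,0,0,0,0],[0,-0.2,0,0,0,0,0]])

```text
time: 13.9
tcp_pos: [675.2, -125.5, 77.8]
eef_rot: [0.733, 0.681, 0.0, -0.0]
ft_force: [9.6, -1.4, -5.1]
gripper_width: 0.004
```

Request:
carry_out(targets=[[0,-0.1,0,0,0,0,0],[0,-0.15,0,0,0,0,0]])

```text
time: 14.15
tcp_pos: [675.2, -125.5, 77.9]
eef_rot: [0.733, 0.681, 0.001, 0.001]
ft_force: [15.5, -1.2, -10.9]
gripper_width: 0.005
```

Request:
carry_out(targets=[[0,1,0,0,0,0,0],[0,2,0,0,0,0,0],[0,2.2,-4,0,0,0,0],[0,2.2,-8.7,0,0,0,0],[0,2.2,-8.7,0,0,0,0]])

```text
time: 14.78
tcp_pos: [698.8, -127.0, 168.8]
eef_rot: [0.733, 0.681, 0.003, 0.003]
ft_force: [-0.5, 0.1, -0.6]
gripper_width: 0.006
```

```bash
python3 - <<'E'
from h import *
st=arm.state();p=params("wrist",st);im=optics.camera("wrist");cv2.imwrite("pics/wrist10.png",im[:,:,::-1])
for c,s in blobs(im,(3,150,90),(18,255,255),40): print(c,s,onz(p,*c,65).round(1),[onz(p,u,c[1],65).round(1)[0] for u in (s[0],s[0]+s[2])])
print("black",[(c,s,onz(p,*c,115).round(1)) for c,s in blobs(im[:250],(0,0,0),(180,255,40),60)])
print("green",[(c,s,onz(p,*c,96).round(1)) for c,s in blobs(im,(50,120,60),(75,255,255),60)])
plan((590,-60,165),-.074)
E
```

```text
[111.9 202.4] [ 97 185  34  36 878] [ 485.4 -111.4   65. ] [np.float64(470.6), np.float64(504.4)]
[282.9 202. ] [277 184  13  37 442] [ 657.8 -123.9   65. ] [np.float64(651.8), np.float64(665.0)]
black [(array([184.2, 191.4]), array([157, 186,  55,  11, 493], dtype=int32), array([585.8, -97.6, 115. ]))]
green [(array([199., 231.]), array([ 171,  213,   56,   37, 1922], dtype=int32), array([ 582.5, -138.5,   96. ]))]
t 14.825 tcp [ 697.7 -127.2  166.4] shift [  5.91 -11.24   0.08] turn [ 0.3 -0.   0. ] F [ 0.3 -0.5 -0.7]
```

View pics/wrist10.png

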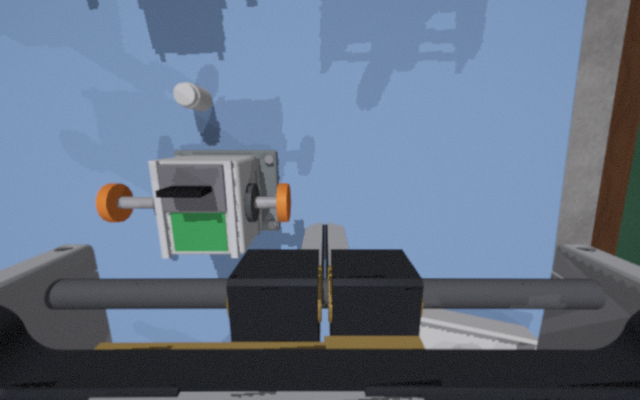

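Request:
carry_out(targets=[[5.9,-11.4,0,0,0,0,0],[5.9,-11.4,0,0,0,0,0],[5.9,-11.4,0,0,0,0,0],[5.9,-11.4,0,0,0,0,0]])

```text
time: 15.32
tcp_pos: [588.6, -60.4, 165.5]
eef_rot: [0.733, 0.681, 0.002, 0.002]
ft_force: [-0.4, -0.5, 0.1]
gripper_width: 0.003
```

```bash
python3 - <<'E'
from h import *
st=arm.state();p=params("wrist",st);im=optics.camera("wrist");cv2.imwrite("pics/wrist11.png",im[:,:,::-1])
print("black",[(c,s,onz(p,*c,115).round(1)) for c,s in blobs(im[:250],(0,0,0),(180,255,40),60)])
plan((584,-66,116),-.074)
E
```

```text
black []
t 15.375 tcp [589.  -60.7 165.5] shift [-0.57 -0.49  4.95] turn [ 0.3 -0.  -0. ] F [ 0.2 -0.3  0.3]
```

View pics/wrist11.png

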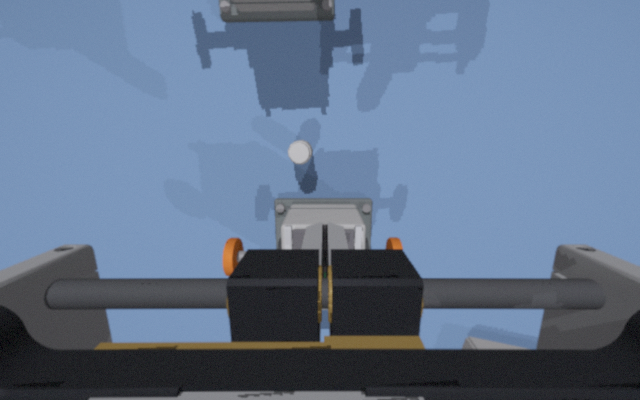

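Request:
carry_out(targets=[[0,-0.4,3,0,0,0,0],[0,-0.4,4.9,0,0,0,0],[0,-0.4,4.9,0,0,0,0]])

```text
time: 15.75
tcp_pos: [585.1, -60.5, 115.0]
eef_rot: [0.733, 0.68, 0.001, 0.001]
ft_force: [-0.9, -0.7, -0.2]
gripper_width: 0.006
```

Request:
carry_out(targets=[[-1,0,0,0,0,0,0],[-2,0,0,0,0,0,0],[-2.8,0,0,0,0,0,0],[-3.4,0,0,0,0,0,0]])

```text
time: 16.25
tcp_pos: [582.8, -95.0, 115.4]
eef_rot: [0.733, 0.68, 0.002, 0.001]
ft_force: [1.9, 2.3, 0.7]
gripper_width: 0.006
```

```bash
python3 - <<'E'
from h import *
im=optics.camera("side");cv2.imwrite("pics/side12.png",cv2.resize(im[120:330,200:440,::-1],None,fx=3,fy=2.8))
plan((584,-129,116),-.074)
E
```

```text
t 16.3 tcp [582.6 -95.8 115.2] shift [-3.3   0.39 -0.08] turn [ 0.2 -0.1 -0.1] F [ 1.1 -0.7  1.3]
```

View pics/side12.png

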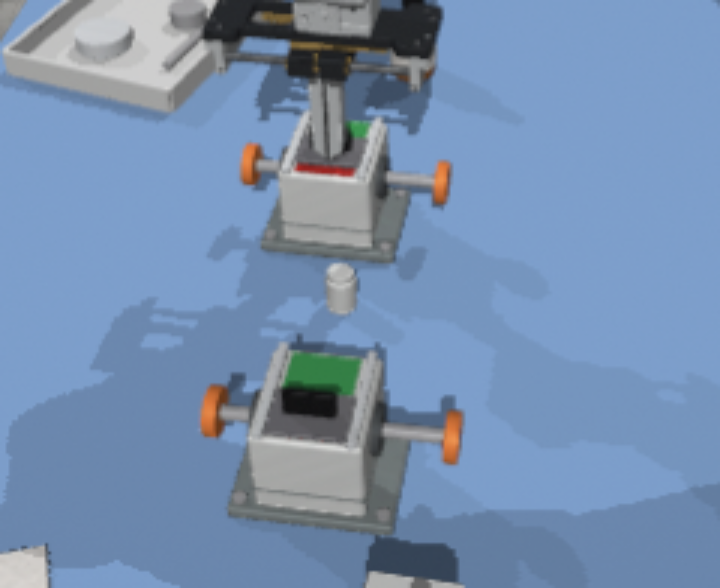

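Red begins to show as the tab slides; I continue to the stop.

Request:
carry_out(targets=[[-0.8,0.1,0,0,0,0,0],[-1.6,0.2,0,0,0,0,0],[-2.4,0.2,0,0,0,0,0],[-2.8,0.2,0,0,0,0,0]])

```text
time: 16.8
tcp_pos: [582.4, -124.5, 115.1]
eef_rot: [0.734, 0.68, 0.001, 0.001]
ft_force: [-1.1, 1.6, -0.4]
gripper_width: 0.004
```

Request:
carry_out(targets=[[-0.2,0,0,0,0,0,0],[-0.4,0,0,0,0,0,0]])

```text
time: 17.05
tcp_pos: [582.2, -126.6, 115.1]
eef_rot: [0.733, 0.68, 0.002, 0.0]
ft_force: [-0.7, 15.3, 1.1]
gripper_width: 0.007
```

Request:
carry_out(targets=[[-0.15,0,0,0,0,0,0],[-0.3,0,0,0,0,0,0]])

```text
time: 17.3
tcp_pos: [582.2, -126.6, 115.2]
eef_rot: [0.732, 0.681, 0.003, -0.001]
ft_force: [-0.4, 18.1, 2.3]
gripper_width: 0.005
```

Stop reached. Back off, raise, and step aside for the check.

Request:
carry_out(targets=[[1.5,0,0,0,0,0,0],[1.5,0,-4,0,0,0,0],[1.5,0,-9,0,0,0,0],[1.5,-6,-12,0,0,0,0],[1.5,-12,-12,0,0,0,0]])

```text
time: 17.92
tcp_pos: [464.6, -103.1, 236.2]
eef_rot: [0.732, 0.681, 0.004, 0.0]
ft_force: [0.8, -0.8, 0.3]
gripper_width: 0.003
```

Request:
carry_out(targets=[[-6,-6,0,0,0,0,0],[-12,-8,0,0,0,0,0],[-18,-8,0,0,0,0,0],[-24,-8,0,0,0,0,0],[-24,-8,0,0,0,0,0]])

```text
time: 18.55
tcp_pos: [366.5, -339.8, 234.1]
eef_rot: [0.733, 0.68, 0.004, 0.0]
ft_force: [0.3, 0.8, -0.2]
gripper_width: 0.002
```

```bash
python3 - <<'E'
from h import *
for n in("side","top"):
    im=optics.camera(n);cv2.imwrite(f"pics/{n}13.png",im[:,:,::-1])
    p=params(n)
    for c,s in blobs(im,(3,150,90),(18,255,255)): print(n,c,s,onz(p,*c,70).round(1))
st=arm.state();print(st["time"],st["ft_force"],st["tcp_pos"])
E
```

```text
side [337.1 130.1] [331 124  13  12 109] [ 532.9 -360.4   70. ]
side [282.9 178.2] [281 172   6  14  59] [ 656.  -116.5   70. ]
side [346.6 184.8] [345 178   4  15  51] [ 487.1 -103.7   70. ]
side [270.5 266.3] [267 258   9  18 101] [629.5 179.4  70. ]
side [350.2 275.3] [348 267   6  18  83] [460.3 187.7  70. ]
top [347.6 140.3] [342 139  12   4  37] [ 658.3 -121.1   70. ]
top [231.3 150.2] [225 149  13   4  37] [631.1 176.6  70. ]
top [443.6 188.9] [441 184   7  10  47] [ 533.8 -367.6   70. ]
top [342.3 206.1] [337 205  13   3  34] [ 489.1 -106.6   70. ]
top [226.5 216.7] [221 216  13   3  26] [461.6 186.4  70. ]
18.65 [-0.65437972  0.79656131  0.18271983] [ 367.47555494 -337.38724457  234.11694065]
```

View pics/side13.png

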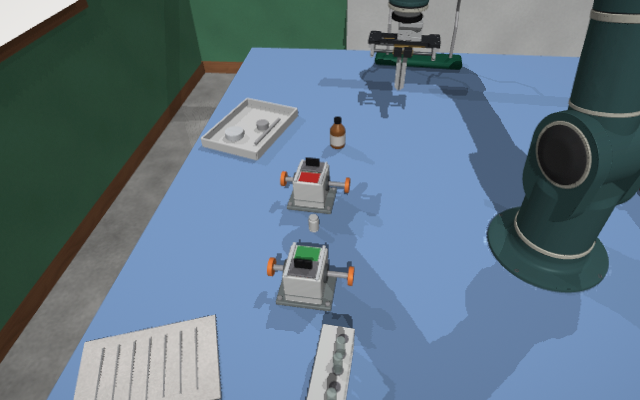

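View pics/top13.png

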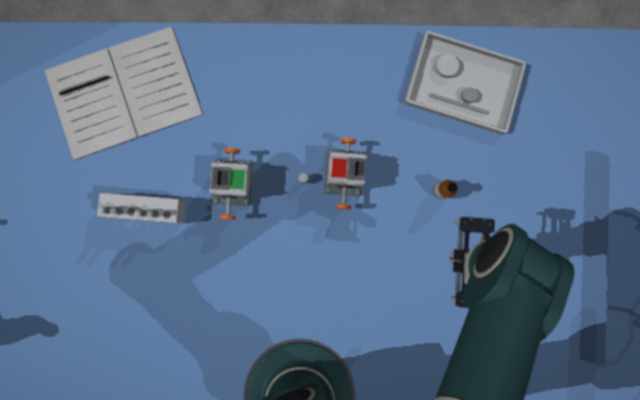

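The right gearbox (344,170 in the top view) shows red and the left one (231,180) shows green. The vial, rack and bottle are where they were at the start, and the arm is clear.

```bash
python3 -c "
from station import arm
print(arm.sign_off())"
```

```text
the job is handed in; nothing more can be done
None
```

I checked both gearboxes, left then right. The right one has the slipped collar, so I slid its shutter fully across to red, and the left one still shows green. The job was handed in at about 18.7 s.

- **Left gearbox:** I put the open fingers either side of the near disc, pushed it to the far stop and pulled it back to the near stop. The float came out at about 8 mm.
- **Right gearbox:** The gap behind its near disc looked too tight for a finger, so I used closed fingers on the near disc's outer face, then on the far disc's outer face. The float was about 20 mm.
- **Forces:** The wrist sensor read at most about 20 N in x with a similar amount in z, so under 30 N combined against the 50 N limit. I pressed until the tool stopped advancing, and no further.
- **Shutter:** It went until the tab stopped moving, at about 18 N.

The last side and top pictures show right red, left green and both shafts towards the robot. The vial, rack and bottle look unmoved by eye, and nothing touched the arm.

No check failed. The top and wrist cameras put the discs a few mm apart sideways, so I took the stops from the force and tool position rather than the pictures.

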